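Touch-dry test of the ochre sample

ROBOT

A 6-joint arm with a two-finger parallel gripper is mounted at the origin on the work surface. World frame = base frame: x ahead of the robot, y to its left, z up, the work surface at z = 0. Lengths are in m, angles in rad, forces in N, time in s.
With the tool pointing down it reaches from about 0.275 to 0.85 m from the base axis. Payload 5.2 kg.
Tool frame: the origin (TCP) lies at the very end of the fingers, on their centre line; the grasp point (between the pads) lies 19 mm behind it; z points along the fingers, y is the line along which they close (so a half turn about z gives the same grasp; the last joint's range is limited). The gripper opens to 85 mm and grips with 20 to 120 N. Pads are 22 mm wide; open, the fingers measure 114 mm over their backs; the gripper's body (76 mm by 85 mm) begins 54 mm behind the grasp point. The pads swing forward as they close: fully open they stand 13 mm farther back than shut.
Start: joints at [1.069, 0.259, 1.535, -0, 1.348, -0.203], TCP at [0.162, 0.526, 0.231] pointing down, gripper open.
Joint ranges: [-3.14, 3.14], [-0.91, 2.08], [0.19, 2.58], [-1.22, 4.36], [0.22, 2.71], [-3.12, 3.12]. Speed limits (rad/s): [2.57, 2.57, 3.14, 3.14, 3.14, 3.14].

INTERFACE

Orientations are given as a unit quaternion [w, x, y, z].
In Python, from cell import ctrl, optics, workorder gives the robot as it stands.
- The arm moves only by the shell command python3 -m pendant 'ROWS' [FORCE]. ROWS is JSON, a list of rows, each a list of 7 numbers: the turn, a rotation vector about the tool's x, y, z in units of 6 degrees (1.0 is 6 degrees), then the shift along the tool's x, y, z in units of 30 mm (1.0 is 30 mm), then the opening in per cent of the stroke, from 0 (shut) to 100 (fully open). In form: [[rx, ry, rz, tx, ty, tz, claw], ...]. A call has 1 to 12 rows; each row shifts and turns the commanded pose from where the row before left it, along the tool's axes as they then stand; what a row does not reach is not made up. A row lasts 1/10 s, in which the tool goes at most 50 mm and 8.59 degrees, less where a joint would pass 70% of its speed; a pose out of reach is approached as far as the arm can. A call is refused whole if a number of a shift passes 1 or a number of a turn 1, either way. A call with a gripper value outside its range is refused whole. The fingers move at their own pace and stop on an object; FORCE is the grip in N (left out, the last holds). Time passes only in rows, so rows that do not move let the fingers close. It gives the time, the measured TCP pose, the force, the opening and the grip force at its end, in the units of the state.
- ctrl.state(): the state, without advancing time (a new reading comes with each control period).
- optics.camera(name): name is "scene" or "side" or "wrist"; returns the picture (420x560x3 uint8, red, green, blue); there is no depth.
- optics.camera_model(name): a dict with "fx", "fy", "cx", "cy" (pixels), "xyz" and "attitude" of the camera in the world. Camera axes: x right, y up, looking along -z (the intrinsics and any distortion apply to the point x, -y, -z); pixel columns grow to the right and rows downward; lengths in m; the calibration is good to about 2 mm. A picture is of the moment at which its call begins: read the wrist's pose just before it. camera_model takes no time and is no camera call; for the wrist camera it gives the pose at the moment of the call.
- workorder.job_done(): hands the job in; it is judged then, once.
The state is a dict: "clock": time; "qpos": joint angles; "qvel": joint speeds; "joint_efforts": joint torques, N m; "ee_pos": TCP position; "ee_rot": TCP orientation; "ft_force": force on the tool from outside, world axes, zero at the start; "ft_torque": the same for the moment, N m; "grip_width": finger opening in m; "grasp_force": force on a finger pad.
Only numpy, scipy, OpenCV 4.12 (cv2) and the standard library are available. Lean on these libraries where they do the work, as an engineer would, in place of code of your own. Each camera call takes 0.05 s, during which the arm holds its last target. There are 200 camera calls.

TASK

Test whether the ochre yellow sample tile on the tray is touch-dry: rest the fingertips lightly on its painted face for a moment, lift them off again, then stop the drying timer by pressing its red button fully down and letting it go. Do not pick up or shift the tile or the timer, do not touch the other sample tiles, which are still wet, or press the timer's white button, and leave everything else where it stands.

Things in the scene. Friction and masses are not known exactly. Their poses are not given: they have to be found in the camera images.
- tray: aluminium touch-dry test tray, fixed to the table, 190 mm (its x) by 275 mm (its y), rim 16 mm high; origin at the centre of its underside on the table. Six dark steel cradles (72 mm square, 86 mm pitch: 2 along x by 3 along y) stand on springs above it; each holds one loose tile and gives way straight down under a light push: with its tile it starts to sink at about 1 N, and after 8 mm (about 6.5 N) it meets a hard stop, where the force climbs fast
- tile_ochre: THE TILE TO TOUCH: loose plywood sample tile with ochre yellow (mustard) paint on top, 60 x 60 x 10 mm, about 60 g, lying in a cradle of the tray. Origin at the centre of its underside, 24 mm above the table at rest; its painted top is 10 mm above the origin, 6 mm proud of the cradle's lips. x and y along its sides, z up. The tiles swap cradles from start to start
- tile_red: a still-wet sample, not to be touched: loose plywood sample tile with dark brick red paint on top, 60 x 60 x 10 mm, about 60 g, lying in a cradle of the tray. Origin at the centre of its underside, 24 mm above the table at rest; its painted top is 10 mm above the origin, 6 mm proud of the cradle's lips. x and y along its sides, z up. The tiles swap cradles from start to start
- tile_blue: a still-wet sample, not to be touched: loose plywood sample tile with dark blue paint on top, 60 x 60 x 10 mm, about 60 g, lying in a cradle of the tray. Origin at the centre of its underside, 24 mm above the table at rest; its painted top is 10 mm above the origin, 6 mm proud of the cradle's lips. x and y along its sides, z up. The tiles swap cradles from start to start
- tile_green: a still-wet sample, not to be touched: loose plywood sample tile with dark green paint on top, 60 x 60 x 10 mm, about 60 g, lying in a cradle of the tray. Origin at the centre of its underside, 24 mm above the table at rest; its painted top is 10 mm above the origin, 6 mm proud of the cradle's lips. x and y along its sides, z up. The tiles swap cradles from start to start
- tile_white: a still-wet sample, not to be touched: loose plywood sample tile with off-white paint on top, 60 x 60 x 10 mm, about 60 g, lying in a cradle of the tray. Origin at the centre of its underside, 24 mm above the table at rest; its painted top is 10 mm above the origin, 6 mm proud of the cradle's lips. x and y along its sides, z up. The tiles swap cradles from start to start
- tile_charcoal: a still-wet sample, not to be touched: loose plywood sample tile with charcoal black paint on top, 60 x 60 x 10 mm, about 60 g, lying in a cradle of the tray. Origin at the centre of its underside, 24 mm above the table at rest; its painted top is 10 mm above the origin, 6 mm proud of the cradle's lips. x and y along its sides, z up. The tiles swap cradles from start to start
- timer: loose grey bench timer with a small display, 90 mm (x) by 150 mm (y) by 30 mm high, about 0.7 kg, standing on the table; origin at the centre of its underside, z up
- stop_button_top (a point): centre of the top face of the timer's red STOP button: round, 36 mm across, vertical, 48 mm above the table when released, standing 6 mm proud of a black collar 52 mm across; at (-14, +38, 48) mm in the timer's frame
- stop_button (a joint): travel of the red stop button in m: 0 released, 0.006 fully down; a spring brings it back; it starts to move at 1.5 N and is fully down at 5 N
- reset_button_top (a point): centre of the top face of the timer's white RESET button, same size and height as the red one, 76 mm beside it at (-14, -38, 48) mm in the timer's frame; not to be pressed
- reset_button (a joint): travel of the white reset button in m: 0 released, 0.006 fully down; it must stay up
- paint_can: bystander, leave alone: blue-labelled paint can, 100 mm across, 110 mm tall; origin at the centre of its underside
- varnish: bystander, leave alone: amber varnish bottle, 60 mm across, 150 mm tall; origin at the centre of its underside
- ink_jar: bystander, leave alone: small ink jar, 48 mm across, 50 mm tall; origin at the centre of its underside
- tape_roll: bystander, leave alone: roll of tape lying flat, 84 mm across, 40 mm high; origin at the centre of its underside
- brush_pot: bystander, leave alone: amber jar of brushes, 70 mm across, about 230 mm tall with its brushes; origin at the centre of its underside
- palette_knife: bystander, leave alone: palette knife lying flat, 200 mm long, along its x
- flat_brush: bystander, leave alone: flat brush lying flat, 200 mm long, along its x
Things that resemble listed ones, but are neither listed nor needed, are in the scene too. What is shaped like the tile_ochre but pink is not meant.

How it is judged:
By the outcome, as a careful person would: the job done as asked, in the order asked, and still so for the second after the job is handed in, with the robot touching nothing.
It also fails if it takes over 43 s, if anything falls off the work surface, if the arm or the gripper's body presses on something with over 40 N, if the wrist force passes 120 N, or if a joint passes its speed limit or range.

## Working session

There is one attempt and no reset: what is moved stays moved. The work goes in short steps, Python scripts to look and compute and a shell command to move; the robot and the scene stay as the last step left them, time stands still between calls to the robot, and variables do not carry over. Pictures are saved under pics/ and viewed, at most 10 in all, crops included, and the job is handed in when it is done.

```bash
ls; mkdir -p pics; python3 - <<'E'
from cell import ctrl, optics, workorder
import cv2
for n in ("scene","side"):
    cv2.imwrite(f"pics/{n}0.png",cv2.resize(optics.camera(n)[:,:,::-1],(784,588),interpolation=cv2.INTER_CUBIC))
for n in ("scene","side","wrist"): print(n,optics.camera_model(n))
s=ctrl.state();print(s)
E
```

```text
pics
scene {'fx': 518.8203006684067, 'fy': 518.8203006684067, 'cx': 275.9021466606449, 'cy': 215.2842546707673, 'xyz': array([ 1.0179439 , -0.87726355,  1.08248949]), 'attitude': array([0.89525013, 0.35834243, 0.09177111, 0.24838675])}
side {'fx': 440.51972290552, 'fy': 440.51972290552, 'cx': 280.37157320981197, 'cy': 203.66747101284054, 'xyz': array([ 0.05514663, -0.81513468,  0.75063189]), 'attitude': array([ 0.85548746,  0.4314255 , -0.11765999, -0.26109264])}
wrist {'fx': 310.17613870365744, 'fy': 310.17613870365744, 'cx': 280.1797985800289, 'cy': 210.8723921866287, 'xyz': array([0.09877005, 0.54471848, 0.37317869]), 'attitude': array([ 0.7976309 , -0.10641275, -0.07757098,  0.58859495])}
{'clock': 0.1, 'qpos': array([ 1.06919976e+00,  2.59311311e-01,  1.53601799e+00,  3.43446338e-06,
        1.34797491e+00, -2.02787731e-01]), 'qvel': array([-0.00049983, -0.00105721, -0.00198373,  0.00150092, -0.00033359,
       -0.00091425]), 'joint_efforts': array([ 1.17055253e-03, -4.46970499e+01, -2.91245180e+01, -4.53660195e-04,
        6.26920344e-03,  5.30740209e-06]), 'ee_pos': array([0.16164153, 0.52520255, 0.23051785]), 'ee_rot': array([-2.96777973e-04,  1.48849532e-01,  9.88859487e-01, -8.02672643e-04]), 'ft_force': array([0.07850356, 0.18690791, 0.13467998]), 'ft_torque': array([ 0.06254218, -0.0046562 , -0.06294235]), 'grasp_force': 0.0, 'grip_width': 0.08555123320493856}
```

View pics/scene0.png

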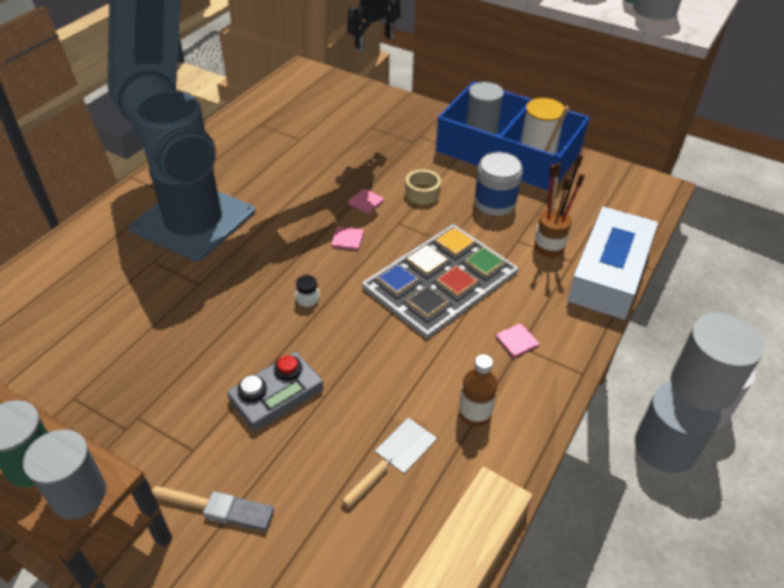

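View pics/side0.png

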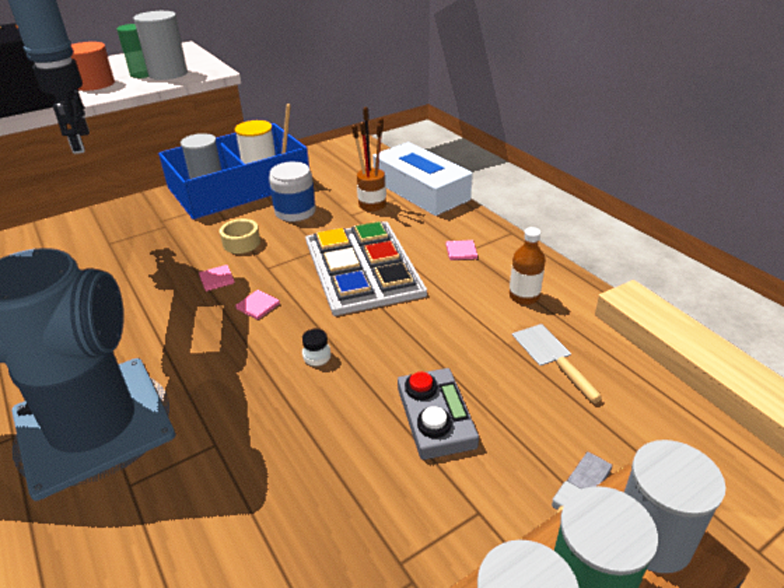

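Both views show the ochre tile at the far-left corner of the tray: scene (455,241), side (332,238). The paint can is nearby. The red button is at scene (287,364), side (420,381), and the white one at scene (251,386), side (433,419). All pixels are on the 1.4x pictures.

```bash
cat > h.py <<'E'
import numpy as np, cv2
from scipy.spatial.transform import Rotation as R
from cell import optics, ctrl
def rot(q): return R.from_quat(np.r_[q[1:],q[0]])
def onplane(m,u,v,z):
    d=rot(m["attitude"]).apply([(u-m["cx"])/m["fx"],-(v-m["cy"])/m["fy"],-1.])
    c=np.array(m["xyz"]); return c+d*(z-c[2])/d[2]
E
python3 - <<'E'
from h import *
P={"scene":dict(ochre=(455,241,.034),green=(485,261,.034),white=(427,261,.034),red=(457,280,.034),blue=(398,279,.034),char=(428,302,.034),stop=(287,363,.048),reset=(251,385,.048),canTop=(500,164,.11),tape=(423,181,.04),jar=(306,283,.05),brushrim=(556,222,.09)),
"side":dict(ochre=(332,238,.034),green=(371,231,.034),white=(342,260,.034),red=(382,251,.034),blue=(352,283,.034),char=(392,274,.034),stop=(420,380,.048),reset=(433,418,.048),canTop=(291,174,.11),tape=(240,230,.04),jar=(315,339,.05),brushrim=(371,174,.09))}
for k in P["scene"]:
    print(k,*[np.round(onplane(optics.camera_model(n),P[n][k][0]/1.4,P[n][k][1]/1.4,P[n][k][2])[:2],4) for n in P])
E
```

```text
ochre [0.5588 0.2151] [0.5506 0.2106]
green [0.6413 0.1921] [0.6345 0.1859]
white [0.5372 0.1282] [0.5268 0.1247]
red [0.6166 0.1106] [0.6118 0.1052]
blue [0.5121 0.0499] [0.5037 0.0443]
char [0.5954 0.025 ] [0.584  0.0244]
stop [ 0.4554 -0.2542] [ 0.4537 -0.2555]
reset [ 0.4305 -0.3272] [ 0.4248 -0.3295]
canTop [0.5607 0.4209] [0.5529 0.3974]
tape [0.4016 0.3575] [0.396  0.3491]
jar [ 0.3684 -0.0702] [ 0.3613 -0.0769]
brushrim [0.7379 0.3221] [0.7223 0.3234]
```

```bash
cat >> h.py <<'E'
def go(x,y,z,yaw=None):
    s=ctrl.state(); T=rot(s["ee_rot"]); M=T.as_matrix()
    d=M.T@(np.array([x,y,z])-s["ee_pos"])/.03
    print("t",s["clock"],"pos",np.round(s["ee_pos"],4),"F",np.round(s["ft_force"],2),"xaxis deg",np.degrees(np.arctan2(M[1,0],M[0,0])),"z",np.round(M[:,2],3))
    print("units along tool xyz:",np.round(d,2),"grip",s["grip_width"])
E
python3 -c "
from h import *
go(.535,.18,.231)"
```

```text
t 0.1 pos [0.1616 0.5252 0.2305] F [0.08 0.19 0.13] xaxis deg 162.87945473378892 z [-0.001 -0.001 -1.   ]
units along tool xyz: [-1.528e+01 -7.330e+00 -1.000e-02] grip 0.08555123320493856
```

```bash
python3 -m pendant '[[0,0,0,-0.87,-0.34,0,0],[0,0,0,-0.87,-0.34,0,0],[0,0,0,-0.87,-0.34,0,0],[0,0,0,-0.87,-0.34,0,0],[0,0,0,-0.87,-0.34,0,0],[0,0,0,-0.87,-0.34,0,0],[0,0,0,-0.87,-0.34,0,0],[0,0,0,-0.87,-0.34,0,0],[0,0,0,-0.87,-0.34,0,0]]' 20
python3 -m pendant '[[0,0,0,-0.87,-0.34,0,0],[0,0,0,-0.87,-0.34,0,0],[0,0,0,-0.87,-0.34,0,0],[0,0,0,-0.87,-0.34,0,0],[0,0,0,-0.87,-0.34,0,0],[0,0,0,-0.87,-0.34,0,0],[0,0,0,-0.87,-0.34,0,0],[0,0,0,-0.87,-0.34,0,0],[0,0,0,-0.87,-0.34,0,0],[0,0,0,0,0,0,0],[0,0,0,0,0,0,0]]'
python3 - <<'E'
from h import *
go(.555,.213,.1)
m=optics.camera_model("wrist"); im=optics.camera("wrist"); print(m)
cv2.imwrite("pics/w1.png",cv2.resize(im[:,:,::-1],(784,588),interpolation=cv2.INTER_CUBIC))
E
```

```text
clock: 1.0
ee_pos: [0.3599, 0.3678, 0.2309]
ee_rot: [-0.0, 0.149, 0.989, -0.0]
ft_force: [-0.0, 0.3, 0.3]
grip_width: -0.0004
grasp_force: 0.0
clock: 2.1
ee_pos: [0.5566, 0.2115, 0.2305]
ee_rot: [-0.001, 0.15, 0.989, -0.0]
ft_force: [0.1, -0.4, -0.4]
grip_width: -0.0003
grasp_force: 0.0
t 2.1 pos [0.5566 0.2115 0.2305] F [ 0.07 -0.44 -0.4 ] xaxis deg 162.80181755769067 z [-0.002  0.    -1.   ]
units along tool xyz: [0.06 0.03 4.35] grip -0.0003101468649952326
{'fx': 310.17613870365744, 'fy': 310.17613870365744, 'cx': 280.1797985800289, 'cy': 210.8723921866287, 'xyz': array([0.49390313, 0.23086666, 0.37323629]), 'attitude': array([ 0.79814975, -0.10556122, -0.0775362 ,  0.58804927])}
```

View pics/w1.png

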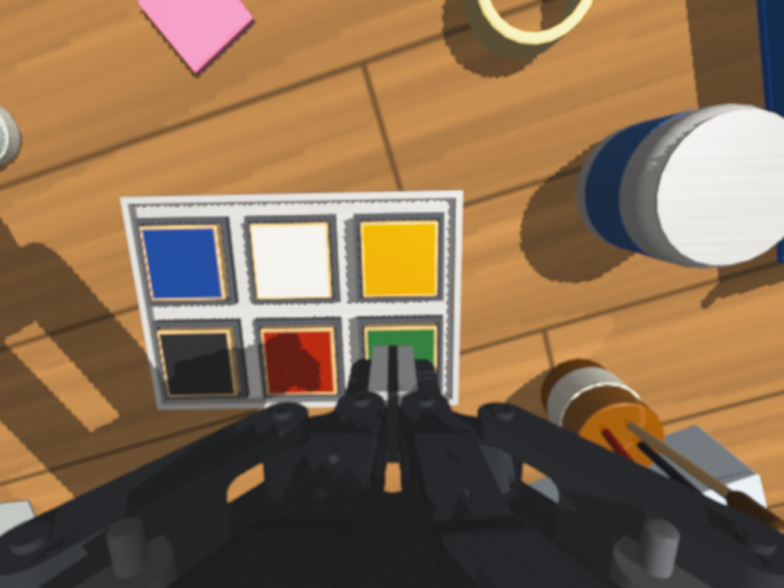

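The wrist view shows the ochre tile with corners at about (361,222), (437,222), (438,298), (362,296), so its centre is (399.5,259.5). The shut fingertips are at (392,350).

```bash
python3 - <<'E'
from h import *
m=optics.camera_model("wrist")
for n,u,v in [("ochre",399.5,259.5),("white",290,261),("blue",183,263),("red",299,362)]: print(n,onplane(m,u/1.4,v/1.4,.034))
s=ctrl.state()
p=rot(m["attitude"]).inv().apply(s["ee_pos"]-m["xyz"]); print("tcp px",1.4*(m["cx"]-m["fx"]*p[0]/p[2]),1.4*(m["cy"]+m["fy"]*p[1]/p[2]))
t=onplane(m,399.5/1.4,259.5/1.4,.034); go(t[0],t[1],.05)
E
```

```text
ochre [0.5543162  0.21843133 0.034     ]
white [0.52983107 0.13515022 0.034     ]
blue [0.5062544  0.05343598 0.034     ]
red [0.61314419 0.11180725 0.034     ]
tcp px 392.67173483757955 369.06908441434314
t 2.15 pos [0.5561 0.2121 0.2308] F [-0.45 -0.59  0.86] xaxis deg 162.8602701459328 z [-0.002  0.    -1.   ]
units along tool xyz: [0.11 0.19 6.03] grip -0.00016672849538287295
```

```bash
python3 -m pendant '[[0,0,0,0.05,0.05,0.7,0],[0,0,0,0.03,0.05,0.9,0],[0,0,0,0,0.05,0.9,0],[0,0,0,0,0,0.9,0],[0,0,0,0,0,0.9,0],[0,0,0,0,0,0.9,0],[0,0,0,0,0,0.5,0],[0,0,0,0,0,0.3,0],[0,0,0,0,0,0,0],[0,0,0,0,0,0,0]]'
python3 - <<'E'
from h import *
go(.555,.216,.031)
m=optics.camera_model("wrist"); im=optics.camera("wrist")
cv2.imwrite("pics/w2.png",im[:,:,::-1])
E
```

```text
clock: 3.15
ee_pos: [0.556, 0.2174, 0.0521]
ee_rot: [0.0, 0.149, 0.989, 0.0]
ft_force: [0.4, 0.9, -0.6]
grip_width: 0.0001
grasp_force: 0.0
t 3.15 pos [0.556  0.2174 0.0521] F [ 0.4   0.9  -0.58] xaxis deg 162.91794393404254 z [ 0.001  0.    -1.   ]
units along tool xyz: [ 0.02 -0.06  0.7 ] grip 0.00012240892544537193
```

View pics/w2.png

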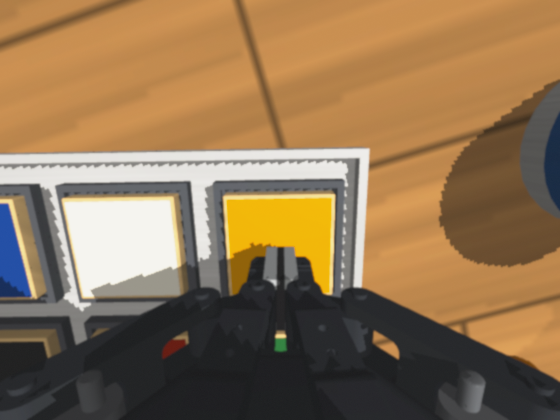

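The fingertips, at (281,250), are over the middle of the ochre tile, which spans columns 224 to 335 and starts at row 194. I'll lower them slowly.

```bash
python3 -m pendant '[[0,0,0,0,0,0.3,0],[0,0,0,0,0,0.2,0],[0,0,0,0,0,0.1,0],[0,0,0,0,0,0.03,0],[0,0,0,0,0,0.03,0],[0,0,0,0,0,0.02,0],[0,0,0,0,0,0.02,0],[0,0,0,0,0,0,0],[0,0,0,0,0,0,0],[0,0,0,0,0,0,0]]'
for i in 1 2 3; do python3 -m pendant '[[0,0,0,0,0,0,0]]' | grep -E 'ee_pos|ft_force'; done
```

```text
clock: 4.2
ee_pos: [0.5559, 0.2169, 0.0304]
ee_rot: [0.0, 0.149, 0.989, 0.0]
ft_force: [-2.7, -0.3, 3.7]
grip_width: 0.0001
grasp_force: 1.7
ee_pos: [0.5559, 0.2169, 0.0304]
ft_force: [-3.4, -0.3, 2.7]
ee_pos: [0.5559, 0.2169, 0.0303]
ft_force: [-1.9, 0.0, 3.7]
ee_pos: [0.5559, 0.2169, 0.0303]
ft_force: [-2.2, -0.5, 4.5]
```

About 3.7 N with 3.6 mm of sink, held for over half a second. Now I'll lift straight up and move over to the timer.

```bash
python3 -m pendant '[[0,0,0,0,0,-0.1,0],[0,0,0,0,0,-0.2,0],[0,0,0,0,0,-0.5,0],[0,0,0,0,0,-0.9,0],[0,0,0,0,0,-0.9,0],[0,0,0,0,0,-0.9,0],[0,0,0,0,0,-0.9,0],[0,0,0,0,0,-0.9,0],[0,0,0,0,0,-0.5,0],[0,0,0,0,0,0,0]]'
python3 -m pendant '[[0,0,0,-0.08,-0.89,0,0],[0,0,0,-0.08,-0.89,0,0],[0,0,0,-0.08,-0.89,0,0],[0,0,0,-0.08,-0.89,0,0],[0,0,0,-0.08,-0.89,0,0],[0,0,0,-0.08,-0.89,0,0],[0,0,0,-0.08,-0.89,0,0],[0,0,0,-0.08,-0.89,0,0],[0,0,0,-0.08,-0.89,0,0]]'
python3 -m pendant '[[0,0,0,-0.08,-0.89,0,0],[0,0,0,-0.08,-0.89,0,0],[0,0,0,-0.08,-0.89,0,0],[0,0,0,-0.08,-0.89,0,0],[0,0,0,-0.08,-0.89,0,0],[0,0,0,-0.08,-0.89,0,0],[0,0,0,-0.08,-0.89,0,0],[0,0,0,-0.08,-0.89,0,0],[0,0,0,-0.08,-0.89,0,0],[0,0,0,0,0,0,0],[0,0,0,0,0,0,0]]'
python3 - <<'E'
from h import *
go(.4545,-.255,.06)
m=optics.camera_model("wrist"); im=optics.camera("wrist"); print(m)
cv2.imwrite("pics/w3.png",cv2.resize(im[:,:,::-1],(784,588),interpolation=cv2.INTER_CUBIC))
E
```

```text
clock: 5.5
ee_pos: [0.5577, 0.2173, 0.2075]
ee_rot: [0.003, 0.149, 0.989, 0.001]
ft_force: [0.6, -0.5, -0.1]
grip_width: -0.0003
grasp_force: 0.0
clock: 6.4
ee_pos: [0.505, -0.02, 0.2032]
ee_rot: [-0.001, 0.149, 0.989, 0.0]
ft_force: [-0.7, -0.1, -1.0]
grip_width: 0.0001
grasp_force: 0.0
clock: 7.5
ee_pos: [0.4552, -0.2551, 0.2032]
ee_rot: [-0.001, 0.15, 0.989, 0.001]
ft_force: [0.2, 0.7, 0.0]
grip_width: -0.0001
grasp_force: 0.0
t 7.5 pos [ 0.4552 -0.2551  0.2032] F [0.19 0.65 0.04] xaxis deg 162.78847350335107 z [-0.001  0.001 -1.   ]
units along tool xyz: [ 0.01 -0.01  4.77] grip -0.00012643932039393344
{'fx': 310.17613870365744, 'fy': 310.17613870365744, 'cx': 280.1797985800289, 'cy': 210.8723921866287, 'xyz': array([ 0.39235219, -0.23593467,  0.34591783]), 'attitude': array([ 0.79828008, -0.1051738 , -0.07822667,  0.5878503 ])}
```

View pics/w3.png

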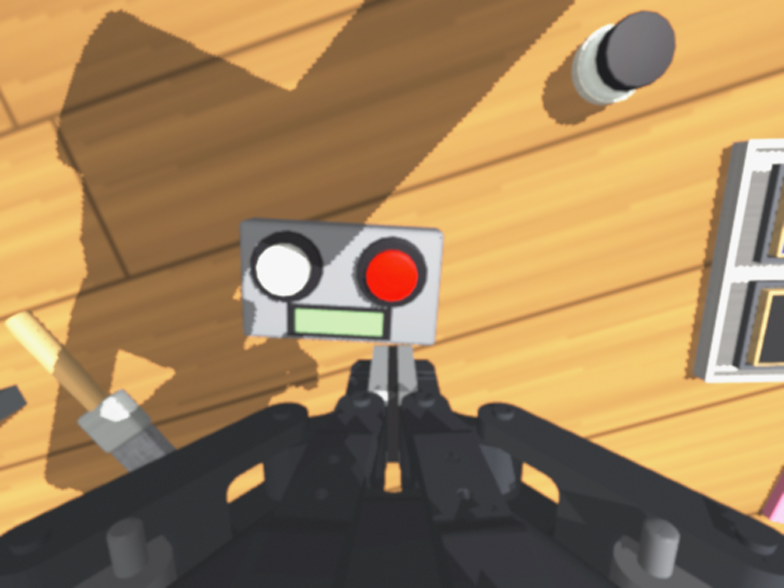

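The red button's top is centred at about (391.5,276) and the white one at (283,270).

```bash
python3 - <<'E'
from h import *
m=optics.camera_model("wrist")
print(onplane(m,283/1.4,270/1.4,.048))
t=onplane(m,391.5/1.4,276/1.4,.048);print(t);go(t[0],t[1],.048)
E
```

```text
[ 0.42921005 -0.32638596  0.048     ]
[ 0.45577839 -0.25513002  0.048     ]
t 7.55 pos [ 0.4553 -0.2545  0.2034] F [-0.17  0.01  0.65] xaxis deg 162.84860567240054 z [-0.001  0.002 -1.   ]
units along tool xyz: [-0.03 -0.02  5.18] grip -1.437074007500152e-05
```

```bash
python3 -m pendant '[[0,0,0,-0.02,-0.02,0.7,0],[0,0,0,0,0,0.9,0],[0,0,0,0,0,0.9,0],[0,0,0,0,0,0.9,0],[0,0,0,0,0,0.9,0],[0,0,0,0,0,0.5,0],[0,0,0,0,0,0,0],[0,0,0,0,0,0,0]]'
python3 - <<'E'
from h import *
go(.4557,-.2551,.0415)
cv2.imwrite("pics/w4.png",optics.camera("wrist")[:,:,::-1])
E
```

```text
clock: 8.35
ee_pos: [0.4563, -0.255, 0.0605]
ee_rot: [-0.0, 0.148, 0.989, 0.0]
ft_force: [0.3, -0.1, -0.6]
grip_width: -0.0001
grasp_force: 0.0
t 8.35 pos [ 0.4563 -0.255   0.0605] F [ 0.34 -0.07 -0.62] xaxis deg 162.94684856280023 z [-0.  0. -1.]
units along tool xyz: [ 0.02 -0.01  0.63] grip -0.00011703162729522333
```

View pics/w4.png

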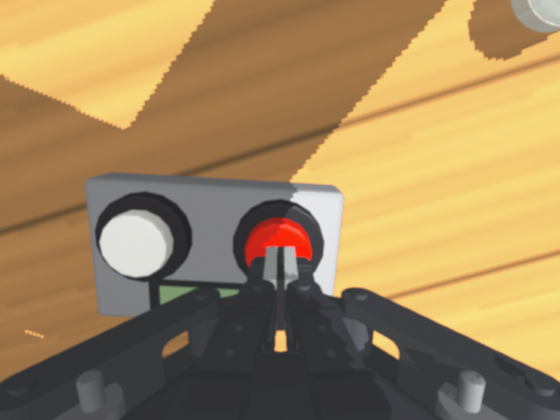

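The fingertips, at (281,248), are centred over the red button, so I'll press it gradually.

```bash
python3 -m pendant '[[0,0,0,0,0,0.2,0],[0,0,0,0,0,0.15,0],[0,0,0,0,0,0.1,0],[0,0,0,0,0,0.05,0],[0,0,0,0,0,0.05,0],[0,0,0,0,0,0.05,0],[0,0,0,0,0,0.03,0],[0,0,0,0,0,0,0],[0,0,0,0,0,0,0],[0,0,0,0,0,0,0]]'
for i in 1 2 3; do python3 -m pendant '[[0,0,0,0,0,0.01,0]]' | grep -E 'ee_pos|ft_force'; done
```

```text
clock: 9.4
ee_pos: [0.4569, -0.2564, 0.0455]
ee_rot: [0.001, 0.149, 0.989, -0.001]
ft_force: [-6.0, 6.9, 35.9]
grip_width: 0.0003
grasp_force: 17.6
ee_pos: [0.457, -0.2564, 0.0454]
ft_force: [-7.3, 7.8, 40.5]
ee_pos: [0.457, -0.2564, 0.0454]
ft_force: [-8.5, 8.4, 42.0]
ee_pos: [0.457, -0.2565, 0.0453]
ft_force: [-8.8, 8.1, 43.4]
```

```bash
python3 - <<'E'
from h import *
go(.4557,-.2551,.0415)
a=optics.camera("side")[235:345,260:370,::-1]; b=optics.camera("scene")[230:340,140:250,::-1]
cv2.imwrite("pics/press.png",np.hstack([cv2.resize(i,(400,400),interpolation=cv2.INTER_CUBIC) for i in (a,b)]))
E
```

```text
t 9.7 pos [ 0.457  -0.2565  0.0453] F [-8.85  8.13 43.41] xaxis deg 162.9001392510795 z [ 0.003 -0.003 -1.   ]
units along tool xyz: [0.06 0.03 0.13] grip 7.063079068197967e-05
```

View pics/press.png

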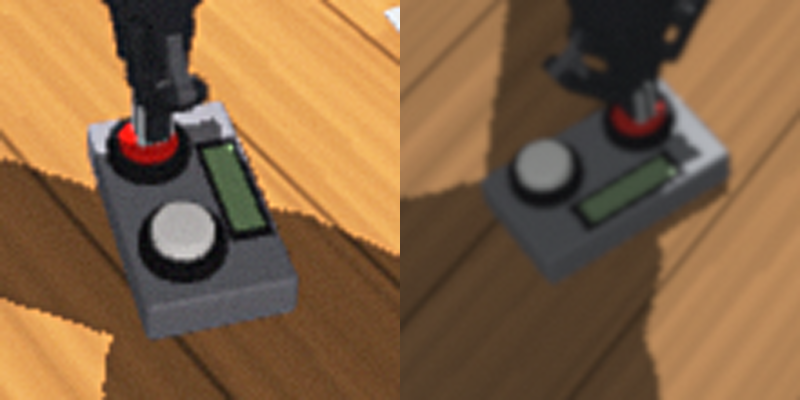

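The red button is flush with its collar and 43 N is well above the 5 N it needs. The white button is up and the timer stands level. I'll release it and check both results.

```bash
python3 -m pendant '[[0,0,0,0,0,-0.15,0],[0,0,0,0,0,-0.15,0],[0,0,0,0,0,-0.3,0],[0,0,0,0,0,-0.6,0],[0,0,0,0,0,-0.9,0],[0,0,0,0,0,-0.9,0],[0,0,0,0,0,-0.9,0],[0,0,0,0,0,-0.9,0],[0,0,0,0,0,-0.5,0],[0,0,0,0,0,0,0],[0,0,0,0,0,0,0]]'
python3 - <<'E'
from h import *
a=optics.camera("side")[235:345,260:370,::-1]; b=optics.camera("scene")[150:250,250:380,::-1]
c=optics.camera("wrist")[:,:,::-1]
cv2.imwrite("pics/end.png",np.hstack([cv2.resize(a,(250,400)),cv2.resize(b,(270,400)),cv2.resize(c,(280,400))]))
E
```

```text
clock: 10.9
ee_pos: [0.4556, -0.2556, 0.1988]
ee_rot: [-0.001, 0.149, 0.989, 0.0]
ft_force: [0.3, -0.3, -0.1]
grip_width: -0.0001
grasp_force: 0.0
```

View pics/end.png

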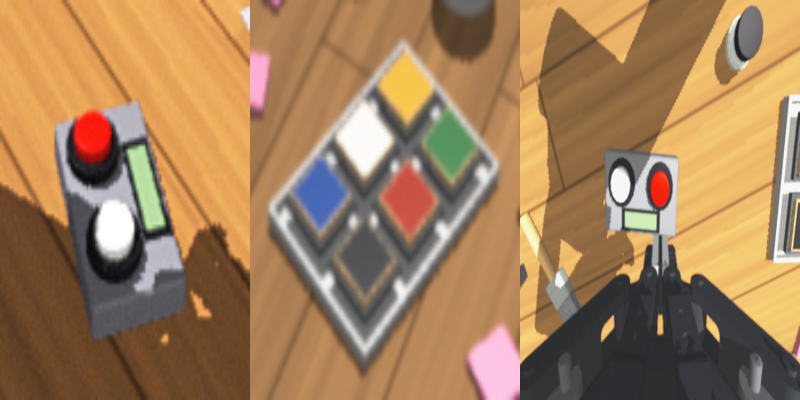

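The red button has come back up, the timer is where it was, and all six tiles sit in their cradles.

```bash
python3 -c "
from cell import workorder
print(workorder.job_done())"
```

```text
the job is handed in; nothing more can be done
None
```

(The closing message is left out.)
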